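Unload the bench lapping machine and put its stack away

ROBOT

A 6-joint arm with a two-finger parallel gripper is mounted at the origin on a cart in front of the work surface, level with it; the furniture and walls round the work are solid. World frame = base frame: x ahead of the robot, y to its left, z up, the work surface at z = 0. Lengths are in m, angles in degrees, forces in N, time in s.
With the tool pointing down it reaches from about 0.325 to 0.775 m from the base axis. Payload 5.5 kg.
Tool frame: the origin (TCP) lies at the centre of the arm's flange, where the gripper is bolted on; the fingertips stand 182 mm ahead of it and the grasp point (between the pads) lies 163 mm ahead of it; z points along the fingers, y is the direction in which the jaws open and shut (so a half turn about z gives the same grasp; the last joint's range is limited). The gripper opens to 88 mm and grips with 3 to 60 N. Pads are 20 mm wide; open, the fingers measure 115 mm over their backs; the gripper's body (75 mm by 178 mm) begins 61 mm behind the grasp point.
Start: joints at [68.772, 5.22, 70.514, -0, 104.267, -3.249], TCP at [0.185, 0.571, 0.405] pointing down, gripper open.
Joint ranges: [-164.24, 164.24], [-49.07, 125.15], [9.68, 141.18], [-86.29, 266.29], [3.28, 154.24], [-151.56, 151.56]. Speed limits (degrees/s): [147.25, 147.25, 172.46, 180, 180, 180].

INTERFACE

Orientations are given as [roll, pitch, yaw] about the fixed x, y, z axes, in that order (R = Rz(yaw) Ry(pitch) Rx(roll)).
In Python, from station import r gives the robot as it stands. The module is installed in compiled form; this text tells all that it offers. Calls block until the motion is done:
- r.reach(position, orientation): joint-space move of the TCP to a pose.
- r.servo_line(position, rotation=None, speed=0.15): straight line of the TCP; rotation=None keeps the orientation; speed is the mean speed in m/s.
- r.move_joints(angles): joint-space move.
- r.let_go() and r.grab(squeeze=None): open the fingers fully, or close them until they stop; squeeze is the grip in N (None keeps the last).
- r.wait(seconds).
- r.inverse_kinematics(position, orientation): joint angles nearest the present ones, or None.
- r.sense(): the state.
- r.snapshot(name): name is "side" or "top"; returns a dict with "frame" (480x640x3 uint8, red, green, blue), "fx", "fy", "cx", "cy" (pixels), "dist_coeffs" ([k1, k2, p1, p2, k3] as OpenCV has them; the pictures are not rectified), "R" (3x3) and "t" (3): a world point X has camera coordinates R X + t. Camera axes: x right, y down, z forward; pixel columns grow to the right and rows downward; lengths in m; the calibration is good to about 2 mm. A picture is of the moment at which its call begins. There is no depth.
A pose or a line that the arm cannot do raises r.IKError and nothing moves.
- r.hand_in(): hands the job in, once; it reports no verdict.
The state is a dict: "clock": time; "joints": joint angles; "joint_vel": joint speeds; "joint_torque": joint torques, N m; "tcp_pos": TCP position; "orientation": TCP orientation; "contact_force": force on the tool from outside, world axes, zero at the start; "torque": the same for the moment, N m; "opening": finger opening in m.
Only numpy, scipy, OpenCV 4.12 (cv2) and the standard library are available. Lean on these libraries where they do the work, as an engineer would, in place of code of your own. Each camera call takes 0.05 s, during which the arm holds its last target.

TASK

Lapping is finished, so take the stack on the lapping machine apart from the top down and put each part away before going on to the next: the small steel weight into the recess of the small wooden block, the brass weight into that of the big wooden block, the blue specimen carrier into the white dish, and the dark conditioning ring flat on the grey rest, round its orange hub. Everything must stand level and free in its place at the end; keep the carrier upright all the way and do not knock over the brown bottle.

Things in the scene. Friction and masses are not known exactly. Their poses are not given: they have to be found in the camera images.
- lapper: Lapping machine, fixed: white housing 170 (x) x 180 (y) mm, black knob on its -x face; round aluminium plate, 144 mm diameter, top 60 mm above the bench, in a grey splash rim (160 mm, 51 mm high). Origin at the bench under the plate's centre, z up. The stack starts at x = -34 mm, y = 0. Beside it two fixed orange rollers (18 mm wide) at x = -60 and -8 mm, y = 37 mm, on a steel fork 86 mm high.
- steel_weight: Small loading weight, top of the stack: bright steel ring, outer diameter 28 mm, bore 16 mm, 18 mm high, about 70 g. Origin at the centre of its underside, z up. It starts 100 mm above the bench on the brass weight, round the carrier's stem (2 mm play all round), and must rise 27 mm straight up to clear the stem.
- brass_weight: Large loading weight, second in the stack: yellow brass ring, outer diameter 38 mm, bore 16 mm, 20 mm high, about 150 g. Origin at the centre of its underside, z up. It starts 80 mm above the bench on the carrier, round the stem (2 mm play), and must rise 47 mm straight up to clear the stem.
- carrier: Specimen carrier, third in the stack: blue disc, 48 mm diameter, 20 mm high (lowest 4 mm, the specimen, 42 mm wide), with an upright dark steel stem, 12 mm diameter, in the centre, its top 66 mm above the underside; about 180 g. Origin at the centre of the underside, z up. It starts on the plate inside the ring (2 mm play). With the weights off, grip the bare 46 mm of stem and lift straight up.
- lap_ring: Conditioning ring, bottom of the stack: dark steel, outer diameter 68 mm, bore 53 mm, 18 mm high, about 250 g. Origin at the centre of its underside, z up. It starts on the plate round the carrier, with the rollers 2.5 mm off its side (machine's +y): the fork leaves its machine +x, -x and -y sides free, so grip it across its diameter along the machine's x axis and lift straight up.
- small_block: Small block for the steel weight, fixed: pale wooden block 54 x 54 mm, 14 mm high, with a round cork-floored recess of 42 mm diameter in the middle, 4 mm deep (floor 10 mm above the bench). Origin at the bench under its centre, z up. Fingers do not fit inside the recess beside the weight: hold the weight by its upper half.
- big_block: Big block for the brass weight, fixed: pale wooden block 80 x 80 mm, 14 mm high, with a round cork-floored recess of 54 mm diameter in the middle, 4 mm deep (floor 10 mm above the bench). Origin at the bench under its centre, z up. Hold the weight by its upper half here too.
- dish: White round drying dish with a blue floor for the carrier, fixed: outer diameter 74 mm, inner diameter at the floor about 66 mm, rim 12 mm high, floor 4 mm above the bench. Origin at the bench under its centre, z up.
- ring_rest: Rest for the conditioning ring, fixed: grey plastic disc 90 mm in diameter, top 8 mm above the bench, with an orange hub in its centre, 36 mm in diameter, tapering to the top, 20 mm above the bench. Origin at the bench under its centre, z up. The ring goes round the hub (8 mm play all round).
- etchant: Bystander: brown bottle with a black cap, 43 mm in diameter, 85 mm high, standing loose to the left of the machine and nearer the robot. Origin at the centre of its underside, z up. It must not fall over.
Things that resemble listed ones, but are neither listed nor needed, are in the scene too. Leave any green or pink look-alike of the lap_ring alone.

How it is judged:
By the outcome, as a careful person would: the job done as asked, in the order asked, and still so for the second after the job is handed in, with the robot touching nothing.
It also fails if it takes over 128 s, if anything falls off the work surface, if the arm or the gripper's body presses on something with over 40 N, if the wrist force passes 120 N, or if a joint passes its speed limit or range.

## Working session

There is one attempt and no reset: what is moved stays moved. The work goes in short steps, each a Python script; the robot and the scene stay as the last script left them, time stands still between calls to the robot, and variables do not carry over. Pictures are saved under pics/ and viewed, and the job is handed in when it is done.

```bash
mkdir -p pics; ls; python3 - <<'E'
from station import r
import cv2,numpy as np
for n in("side","top"):
    s=r.snapshot(n); cv2.imwrite(f"pics/{n}0.png",s["frame"][:,:,::-1])
    np.savez(f"{n}0.npz",**s)
    R=s["R"];print(n,s["fx"],s["fy"],s["cx"],s["cy"],s["dist_coeffs"],-np.array(R).T@s["t"],np.array(R)[2])
st=r.sense();print(st)
E
```

```text
pics
side 462.9379438567861 462.9379438567861 319.9672640934774 244.0878246928161 [-0.02255377  0.          0.          0.          0.        ] [ 1.50613307 -0.17574054  0.62929079] [-0.87373663  0.18924934 -0.44807253]
top 542.8203030214872 542.8203030214872 321.89183826705283 245.24832178068186 [0.04246199 0.         0.         0.         0.        ] [0.23303038 0.05895585 1.87209648] [ 0.13717457 -0.00816011 -0.99051328]
{'clock': 0.1, 'joints': array([ 6.87722945e+01,  5.25650221e+00,  7.05750029e+01, -7.08399150e-04,
        1.04268003e+02, -3.24790067e+00]), 'joint_vel': array([ 4.94743863e-02, -7.85800032e-02, -2.02089427e-01,  6.98125770e-02,
        4.96867231e-03,  1.06100790e-05]), 'joint_torque': array([ 2.25007912e-03, -4.47860634e+01, -4.07568634e+01,  7.00593833e-02,
        2.84083304e-02, -1.37890956e-04]), 'tcp_pos': array([0.18521877, 0.57073604, 0.40364342]), 'orientation': array([-1.79900613e+02, -4.95197820e-03,  1.62020017e+02]), 'contact_force': array([-0.40384134,  0.00244361,  0.47978396]), 'torque': array([-0.01260024,  0.03614453, -0.03276877]), 'opening': 0.0880777959946727}
```

View pics/side0.png

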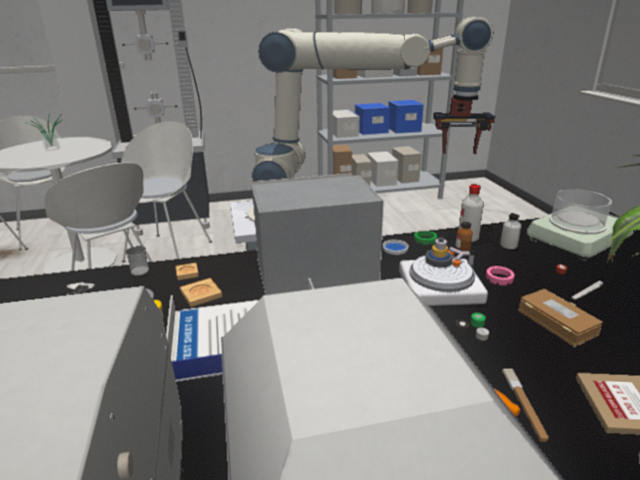

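View pics/top0.png

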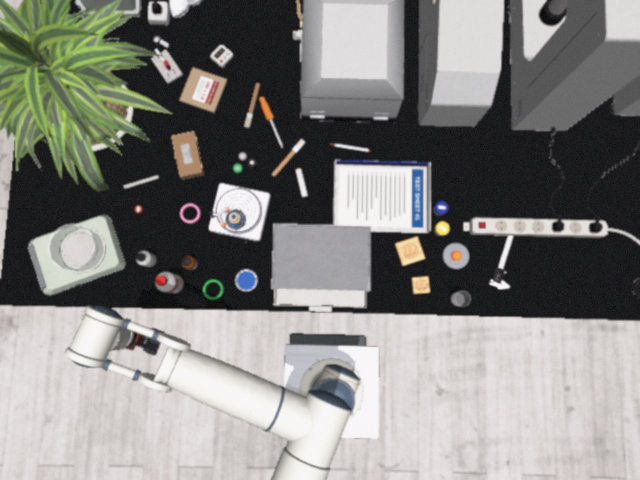

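The top view shows the machine near (240,212), the white dish with blue floor at (246,280), the wooden blocks at (410,250) and (421,285), and the rest with its orange hub at (456,256). A tall grey box at (321,265) stands between them. I'll zoom in on these.

```bash
cat > h.py <<'E'
import cv2,numpy as np
def load(n): return dict(np.load(n))
def cam(s): 
    K=np.array([[s["fx"],0,s["cx"]],[0,s["fy"],s["cy"]],[0,0,1]],float);return K,np.array(s["dist_coeffs"],float),np.array(s["R"]),np.array(s["t"])
def ray(s,px):
    K,d,R,t=cam(s);u=cv2.undistortPoints(np.array(px,float).reshape(-1,1,2),K,d).reshape(-1,2)
    D=np.c_[u,np.ones(len(u))]@R;return -R.T@t,D
def onplane(s,px,z):
    C,D=ray(s,px);return C+D*((z-C[2])/D[:,2])[:,None]
def proj(s,X):
    K,d,R,t=cam(s);return cv2.projectPoints(np.array(X,float).reshape(-1,1,3),cv2.Rodrigues(R)[0],t,K,d)[0].reshape(-1,2)
def tri(s1,p1,s2,p2):
    C1,D1=ray(s1,[p1]);C2,D2=ray(s2,[p2]);d1,d2=D1[0],D2[0]
    k=np.linalg.lstsq(np.c_[d1,-d2],C2-C1,rcond=None)[0];a=C1+k[0]*d1;b=C2+k[1]*d2
    return (a+b)/2,np.linalg.norm(a-b)
def crop(s,x0,y0,x1,y1,f,name): cv2.imwrite(name,cv2.resize(s["frame"][y0:y1,x0:x1,::-1],None,fx=f,fy=f,interpolation=cv2.INTER_CUBIC))
E
python3 - <<'E'
from h import *
t=load("top0.npz");s=load("side0.npz")
crop(t,160,170,290,305,4.4,"pics/t1.png")
crop(t,370,190,520,310,5,"pics/t2.png")
crop(s,370,210,530,320,5,"pics/s1.png")
crop(s,120,190,260,320,4.5,"pics/s2.png")
# grey box: top corners in both
for a,b in [((371,226),(379,186)),((273,228),(252,182))]: print(a,b)
E
```

```text
(371, 226) (379, 186)
(273, 228) (252, 182)
```

View pics/t1.png

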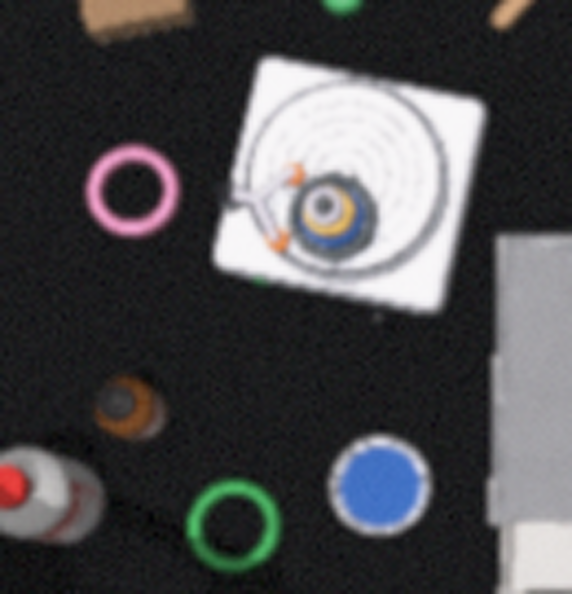

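View pics/t2.png

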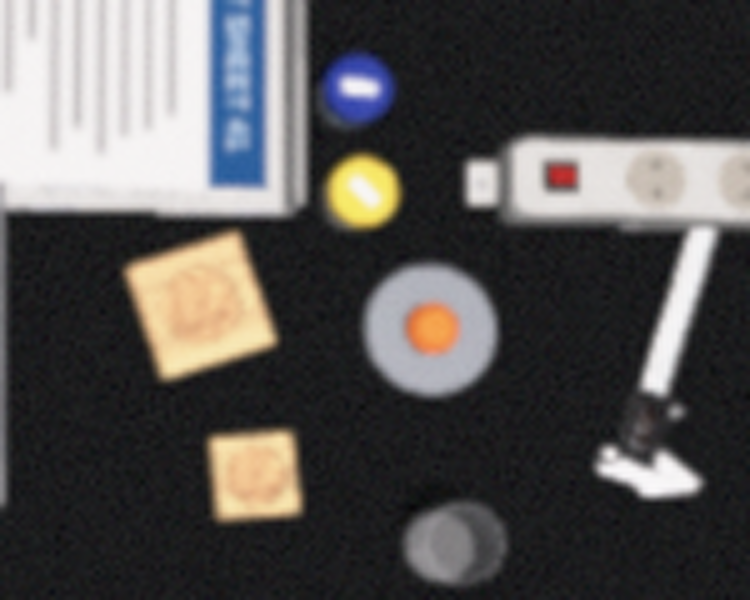

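View pics/s1.png

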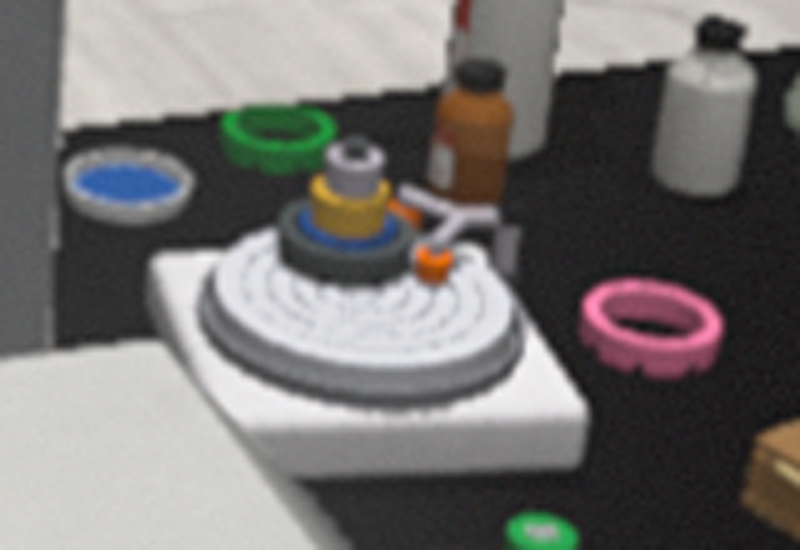

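View pics/s2.png

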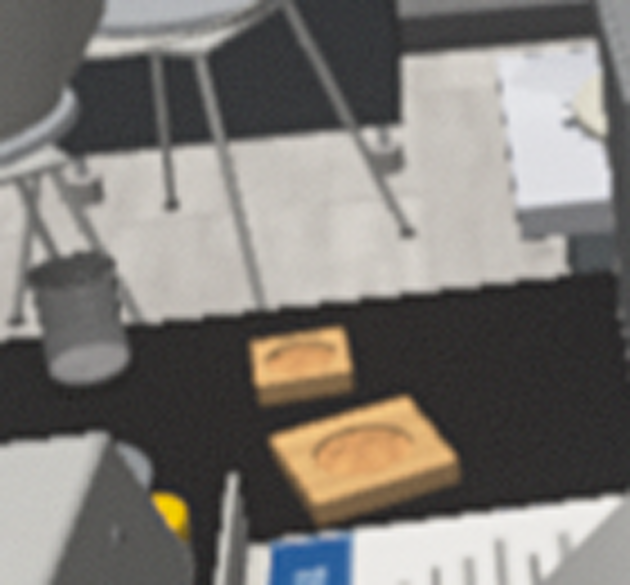

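The machine's +y (fork side) points to image left, roughly world +y. Next I'll measure everything.

```bash
python3 - <<'E'
from h import *
t=load("top0.npz");s=load("side0.npz")
np.set_printoptions(precision=4,suppress=True)
def comp(st,lo,hi,roi,hsv=True):
    f=cv2.cvtColor(st["frame"],cv2.COLOR_RGB2HSV);m=cv2.inRange(f,np.array(lo),np.array(hi))
    k=np.zeros_like(m);x0,y0,x1,y1=roi;k[y0:y1,x0:x1]=m[y0:y1,x0:x1]
    n,l,stt,c=cv2.connectedComponentsWithStats(k);i=1+np.argmax(stt[1:,4]);mm=(l==i).astype(np.uint8)
    cn=max(cv2.findContours(mm,0,cv2.CHAIN_APPROX_NONE)[0],key=len).reshape(-1,2);return mm,cn,c[i],stt[i]
def circ(P):
    A=np.c_[2*P[:,:2],np.ones(len(P))];q=np.linalg.lstsq(A,(P[:,:2]**2).sum(1),rcond=None)[0];return q[:2],2*np.sqrt(q[2]+q[:2]@q[:2])
# dish (rim white+blue): blue floor
m,cn,c,a=comp(t,(100,100,60),(125,255,255),(225,262,268,300));print("dish floor",circ(onplane(t,cn,0.004)),a[4])
g=t["frame"].max(2)
def bright(roi,th):
    k=np.zeros(g.shape,np.uint8);x0,y0,x1,y1=roi;k[y0:y1,x0:x1]=(g[y0:y1,x0:x1]>th)
    n,l,stt,c=cv2.connectedComponentsWithStats(k);i=1+np.argmax(stt[1:,4]);mm=(l==i).astype(np.uint8)
    return max(cv2.findContours(mm,0,cv2.CHAIN_APPROX_NONE)[0],key=len).reshape(-1,2),stt[i]
cn,a=bright((225,260,270,302),90);print("dish outer",circ(onplane(t,cn,0.008)),a)
cn,a=bright((438,238,474,275),90);print("rest",circ(onplane(t,cn,0.008)),a)
m,cn,c,a=comp(t,(3,140,120),(22,255,255),(440,240,472,272));print("hub top",circ(onplane(t,cn,0.020)))
for nm,roi in(("big",(390,232,429,268)),("small",(408,272,433,298))):
    cn,a=bright(roi,110);r_=cv2.minAreaRect(onplane(t,cn,0.014)[:,:2].astype(np.float32)*1000);print(nm,r_,a)
cn,a=bright((205,175,275,245),110);H=onplane(t,cn,0.045)
print("housing px bbox",a,cv2.minAreaRect(H[:,:2].astype(np.float32)*1000))
m,cn,c,a=comp(t,(3,90,40),(20,255,255),(178,250,200,275));print("bottle",onplane(t,[c],0.04),a)
# grey box corners
for a,b in [((371,225),(379,186)),((272,226),(252,182))]: print("boxany",tri(t,a,s,b))
# neighbours
for n_,p in dict(box1=(272,226),box2=(371,225),box3=(370,290),box4=(272,290),boxbot=(275,307),pink=(190,213),green=(213,289),cup=(461,298),sheet=(430,234),yb=(443,228)).items(): print(n_,onplane(t,[p],0.02)[0])
E
```

```text
dish floor (array([0.3645, 0.3015]), np.float64(0.05720963206367662)) 243
dish outer (array([0.3646, 0.301 ]), np.float64(0.07680215525366432)) [235 269  23  23 428]
rest (array([ 0.4674, -0.4197]), np.float64(0.08963911234271674)) [443 243  27  26 563]
hub top (array([ 0.467 , -0.4179]), np.float64(0.028756005265681017))
big ((479.1243591308594, -259.9377746582031), (85.3485107421875, 86.6361312866211), 19.56596565246582) [395 236  30  30 613]
small ((363.40533447265625, -297.1313171386719), (58.142372131347656, 58.739925384521484), 1.4724630117416382) [412 276  18  18 301]
housing px bbox [ 208  183   62   58 2637] ((595.1725463867188, 330.08441162109375), (183.2436981201172, 174.0308074951172), 79.6419677734375)
bottle [[0.4153 0.4905 0.04  ]] [181 255  14  15 105]
boxany (array([0.5611, 0.0271, 0.2963]), np.float64(0.26517010407042757))
boxany (array([0.4967, 0.0403, 0.3003]), np.float64(0.30577962714321505))
box1 [0.5523 0.2177 0.02  ]
box2 [ 0.5647 -0.1247  0.02  ]
box3 [ 0.3398 -0.1238  0.02  ]
box4 [0.3316 0.2096 0.02  ]
boxbot [0.2745 0.1974 0.02  ]
pink [0.5903 0.5018 0.02  ]
green [0.3303 0.4094 0.02  ]
cup [ 0.3206 -0.4332  0.02  ]
sheet [ 0.5383 -0.329   0.02  ]
yb [ 0.5604 -0.374   0.02  ]
```

```bash
python3 - <<'E'
from h import *
t=load("top0.npz");s=load("side0.npz")
np.set_printoptions(precision=4,suppress=True)
crop(s,240,160,400,310,5,"pics/sbox.png")
crop(t,260,210,385,315,6,"pics/tbox.png")
crop(t,215,195,260,235,16,"pics/tst.png")
crop(s,415,225,475,275,13,"pics/sst.png")
E
```

```text
(no output)
```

View pics/sbox.png

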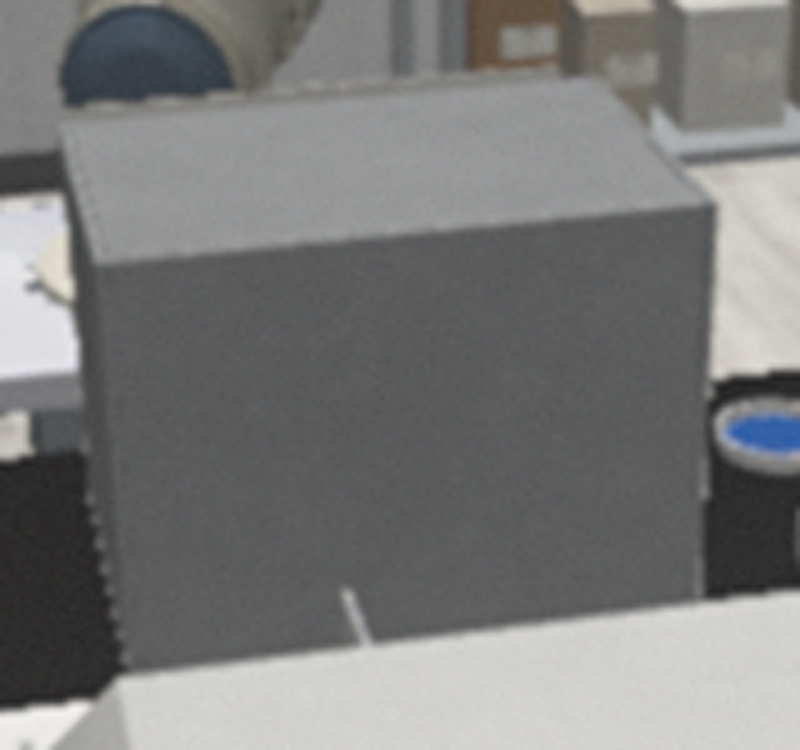

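View pics/tbox.png

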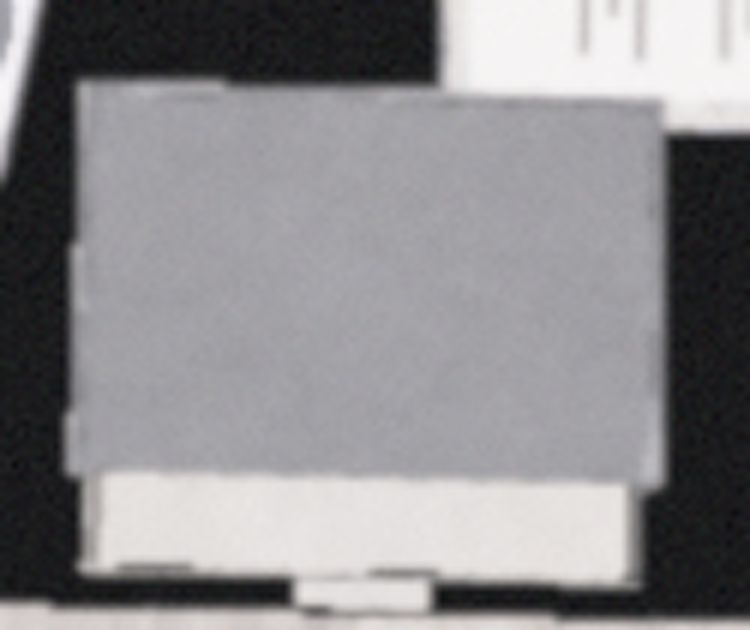

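View pics/tst.png

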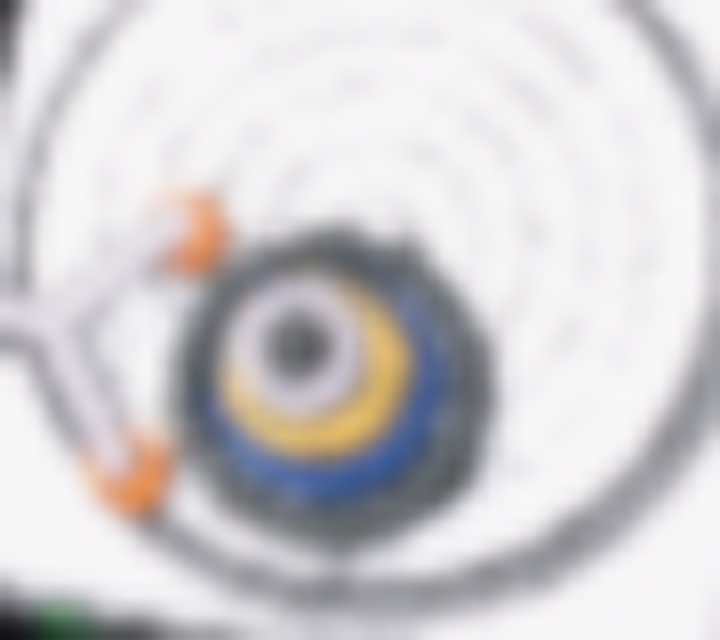

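View pics/sst.png

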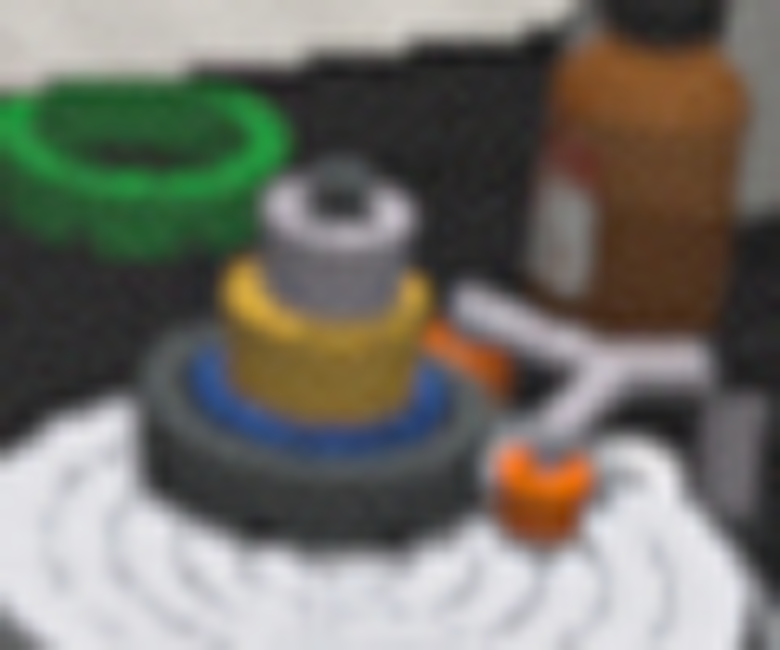

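```bash
python3 - <<'E'
from h import *
t=load("top0.npz");s=load("side0.npz")
np.set_printoptions(precision=4,suppress=True)
for a,b in [((272.5,223.5),(383-.5,200.5)),((371,226.5),(260,212.5)),((271,289),(240+597/5,160+80/5)),((370.5,291.5),(240+62/5,160+127/5))]: print("box",tri(t,a,s,b))
st=np.array([215+296/16-.5,195+347/16-.5]);ss=np.array([415+338/13-.5,225+208/13-.5])
print("steel top",onplane(t,[st],.118),onplane(s,[ss],.118),tri(t,st,s,ss))
# lap ring outer in top crop: center (335,388)
print("ring",onplane(t,[[215+333/16-.5,195+388/16-.5]],.078))
# rollers
for p in((202,235),(137,482)): print("roller",onplane(t,[[215+p[0]/16-.5,195+p[1]/16-.5]],.078))
for p in((545,470),): print("rollerS",onplane(s,[[415+p[0]/13-.5,225+p[1]/13-.5]],.078))
# housing corners
g=t["frame"].min(2);k=np.zeros(g.shape,np.uint8);k[175:245,205:275]=g[175:245,205:275]>110
k=cv2.morphologyEx(k,cv2.MORPH_CLOSE,np.ones((5,5)))
cn=max(cv2.findContours(k,0,cv2.CHAIN_APPROX_NONE)[0],key=cv2.contourArea)
ap=cv2.approxPolyDP(cv2.convexHull(cn),4,True).reshape(-1,2);print(ap)
P=onplane(t,ap,.045);print(P[:,:2],np.linalg.norm(np.diff(np.r_[P,P[:1]],axis=0),axis=1),P.mean(0))
d=np.diff(np.r_[P,P[:1]],axis=0);print(np.degrees(np.arctan2(d[:,1],d[:,0])))
# side corners of housing
print(onplane(s,[(370+155/5,210+262/5),(370+585/5,210+410/5),(370+270/5,210+425/5),(370+490/5,210+245/5)],.045))
#plate outer rim from top: rim dark ellipse extremes in t1.png
print("rim",onplane(t,[(160+x/4.4,170+y/4.4) for x,y in((247,175),(447,185),(355,76),(338,280))],.051))
E
```

```text
box (array([0.524 , 0.1958, 0.2234]), np.float64(0.006813856669623786))
box (array([ 0.5237, -0.1031,  0.2233]), np.float64(0.003048523877802019))
box (array([0.3238, 0.1961, 0.2205]), np.float64(0.0007985138771637126))
box (array([ 0.324 , -0.1033,  0.2204]), np.float64(0.004655272163800649))
steel top [[0.5646 0.338  0.118 ]] [[0.5637 0.3351 0.118 ]] (array([0.564 , 0.3366, 0.1182]), np.float64(0.0029068596578211464))
ring [[0.5637 0.3362 0.078 ]]
roller [[0.5955 0.365  0.078 ]]
roller [[0.5427 0.3761 0.078 ]]
rollerS [[0.6029 0.3631 0.078 ]]
[[220 183]
 [269 193]
 [258 240]
 [209 230]]
[[0.6931 0.3993]
 [0.6627 0.23  ]
 [0.4985 0.2613]
 [0.5286 0.4285]] [0.172  0.1671 0.1699 0.1671] [0.5957 0.3298 0.045 ]
[-100.1974  169.2147   79.8162  -10.0751]
[[0.5224 0.252  0.045 ]
 [0.7043 0.3923 0.045 ]
 [0.6807 0.2458 0.045 ]
 [0.5481 0.429  0.045 ]]
rim [[0.5979 0.4068 0.051 ]
 [0.5942 0.2522 0.051 ]
 [0.6786 0.327  0.051 ]
 [0.5176 0.333  0.051 ]]
```

Stack position: rim centre plus the offset gives (0.5636, 0.3362), steel top gives (0.564, 0.3366), and the ring gives (0.5637, 0.3362), so they agree. The machine yaw is about -10.4°. The box top is at z = 0.222, between y = -0.103 and 0.196. I'll go over it with the TCP at 0.46. First comes the IK check and a cross-check of the blocks in the side view.

```bash
cat > m.py <<'E'
from station import r
import numpy as np
np.set_printoptions(precision=4,suppress=True)
G=.163; TR=.46; SX,SY=.5637,.3364
SMALL=(.3634,-.2971);BIG=(.4791,-.2599);DISH=(.3645,.3012);REST=(.4672,-.4192)
def o(j): return [180,0,j+90]
def line(x,y,zg,speed=.15): r.servo_line([x,y,zg+G],speed=speed)
def st(tag):
    s=r.sense();print(tag,"t%.1f"%s["clock"],s["tcp_pos"],"open%.4f"%s["opening"],"F",s["contact_force"]);return s
def down_until(x,y,z0,zmin,dF=2.5):
    line(x,y,z0,.08); r.wait(.3); f0=r.sense()["contact_force"][2]; z=z0
    while z>zmin:
        z-=.001; line(x,y,z,.02); f=r.sense()["contact_force"][2]
        if f-f0>dF: break
    r.wait(.1);print("stopped zg %.4f cmd"%z,f0,f);return z
E
python3 - <<'E'
from h import *
from m import *
t=load("top0.npz");s=load("side0.npz")
print("small",onplane(s,[(120+302/4.5-.5,190+356/4.5-.5)],.0135),"big",onplane(s,[(120+362/4.5-.5,190+450/4.5-.5)],.0135))
print("t small",onplane(t,[(370+257/5-.5,190+473/5-.5)],.0135),"t big",onplane(t,[(370+203/5-.5,190+305/5-.5)],.0135))
print("dish s",onplane(s,[(370+129/5,210+184/5)],.010))
for n,p,j in(("st",(SX,SY,TR),-10.4),("stl",(SX,SY,.243),-10.4),("sm",(*SMALL,TR),-39),("sml",(*SMALL,.19),-39),("big",(*BIG,TR),-90),("dish",(*DISH,.2),0),("rest",(*REST,.19),-45),("restup",(*REST,TR),-45)):
    print(n,r.inverse_kinematics(p,o(j)))
E
```

```text
small [[ 0.3609 -0.2988  0.0135]] big [[ 0.4788 -0.2625  0.0135]]
t small [[ 0.3648 -0.2985  0.0135]] t big [[ 0.4799 -0.2615  0.0135]]
dish s [[0.3708 0.2979 0.01  ]]
st [ 27.8586  15.5241  53.3262  -0.     111.1497  38.2586]
stl [27.8586 15.3682 75.5804 -0.     89.0514 38.2586]
sm [-43.4218 -13.7042  82.8622  -0.     110.8421  -4.4218]
sml [-43.4218 -11.477  108.5577   0.      82.9193  -4.4218]
big [-32.0551  -2.2066  72.4265  -0.     109.7801  57.9449]
dish [ 35.4448 -11.3905 107.4293  -0.      83.9612  35.4448]
rest [-45.0054  13.0043  83.8541  -0.      83.1416  -0.0054]
restup [-45.0054  10.7616  58.8135  -0.     110.4249  -0.0054]
```

```bash
python3 - <<'E'
from m import *
from h import crop
import cv2
r.reach([SX,SY,.40],o(-10.4)); st("above")
line(SX,SY,.15,.15); line(SX,SY,.1255,.06); st("at")
for n,b in(("side",(400,190,500,290)),("top",(190,170,290,250))):
    crop(r.snapshot(n),*b,6,f"pics/a_{n}.png")
r.grab(20); st("gripped")
line(SX,SY,.165,.05); st("lifted")
for n,b in(("side",(400,190,500,290)),):
    crop(r.snapshot(n),*b,6,f"pics/b_{n}.png")
E
```

```text
above t1.7 [0.563  0.3374 0.4002] open0.0879 F [-1.3192  0.4281  1.1074]
at t3.0 [0.5637 0.3363 0.288 ] open0.0879 F [1.3334 0.4707 0.2495]
gripped t4.1 [0.5637 0.3364 0.2885] open0.0268 F [-0.2412 -0.0033 -0.2037]
lifted t5.0 [0.5637 0.3364 0.3275] open0.0266 F [-0.3635  0.1676 -0.7492]
```

View pics/a_side.png

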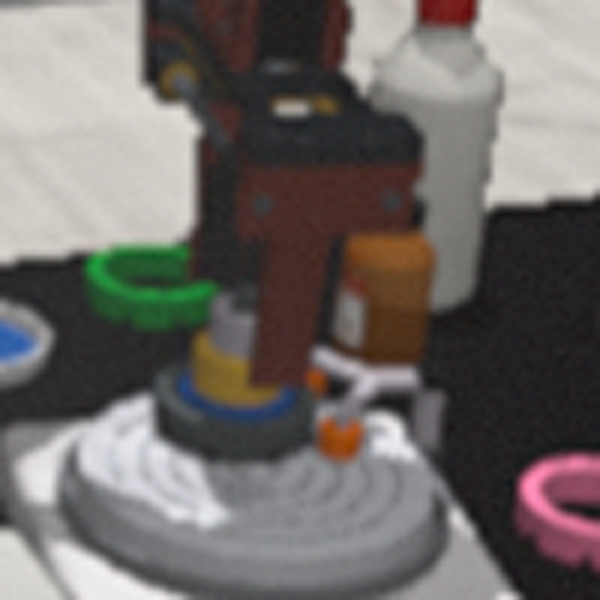

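View pics/b_side.png

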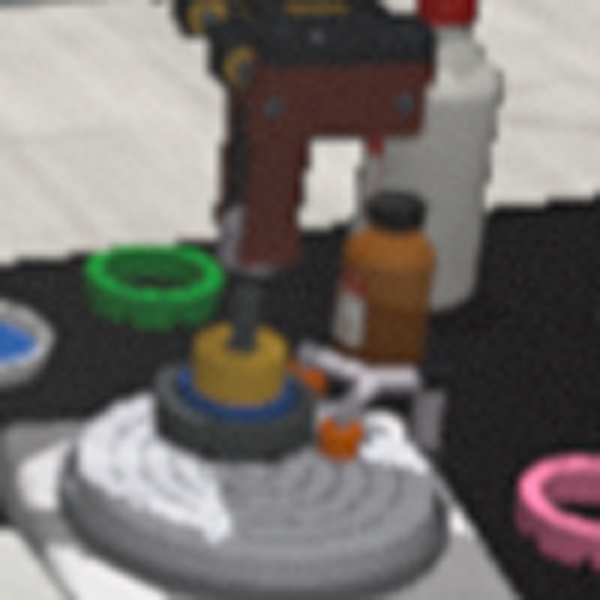

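The steel weight is between the fingers at (235,245), clear of the stem top near (245,280). The brass weight is still seated. I'll carry the steel weight to the small block.

```bash
python3 - <<'E'
from m import *
from h import crop
line(SX,SY,TR-G,.2)
X=(.3640,-.2978)
r.reach([*X,TR],o(-39)); st("over"); line(*X,.10,.25); line(*X,.042,.12)
z=down_until(*X,.0375,.0325); st("down")
r.let_go(); line(*X,.09,.1); line(*X,.24,.25)
st("up")
for n,b in(("side",(150,230,250,310)),("top",(370,220,480,310))):
    crop(r.snapshot(n),*b,6,f"pics/c_{n}.png")
E
```

```text
over t8.3 [ 0.3645 -0.2974  0.46  ] open0.0267 F [-0.5773 -0.8522 -1.518 ]
stopped zg 0.0345 cmd -0.0736294535372628 4.651058697467997
down t11.2 [ 0.364  -0.2978  0.1984] open0.0266 F [-2.5214  2.1221  4.6933]
up t13.7 [ 0.364  -0.2978  0.4011] open0.0877 F [ 0.2445  0.1556 -0.0429]
```

View pics/c_side.png

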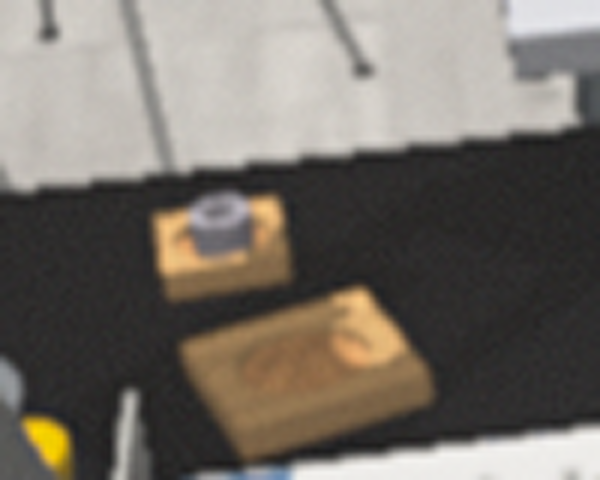

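View pics/c_top.png

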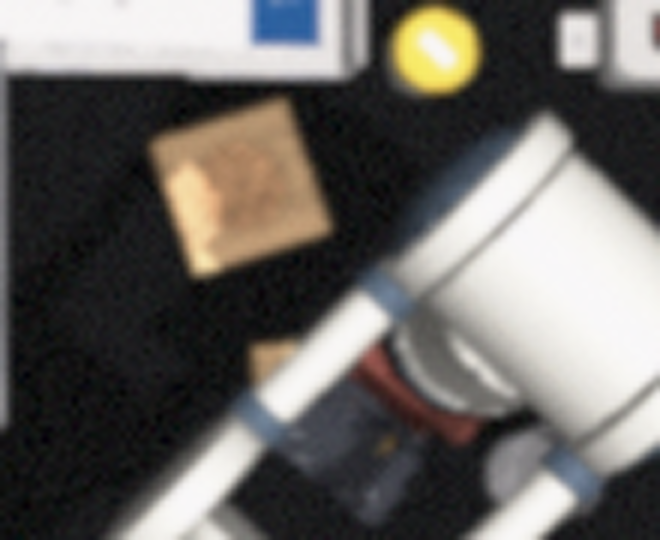

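The steel weight stands level in the small recess, at (220,225) in the side crop. Contact came at the expected height. Next is the brass weight.

```bash
python3 - <<'E'
from m import *
from h import crop
line(.3640,-.2978,TR-G,.25)
r.reach([SX,SY,TR],o(-10.4)); line(SX,SY,.16,.25); line(SX,SY,.106,.08); st("at")
r.grab(28); s=st("gripped")
assert s["opening"]>.034
line(SX,SY,.145,.05); 
line(SX,SY,.175,.06); st("lifted")
crop(r.snapshot("side"),400,190,500,290,6,"pics/d_side.png")
line(SX,SY,TR-G,.2)
X=(.4795,-.2610)
r.reach([*X,TR],o(-90)); line(*X,.10,.25); line(*X,.042,.12)
z=down_until(*X,.0385,.0335); st("down")
r.let_go(); line(*X,.09,.1); line(*X,TR-G,.25)
r.reach([SX,SY,TR],o(-10.4));st("over")
for n,b in(("side",(150,230,250,310)),("top",(370,220,480,310))):
    crop(r.snapshot(n),*b,6,f"pics/e_{n}.png")
E
```

```text
at t18.1 [0.5638 0.3365 0.2694] open0.0877 F [ 0.2307  0.4314 -0.2765]
gripped t18.9 [0.5637 0.3364 0.269 ] open0.0376 F [ 0.1031 -0.1013  0.1808]
lifted t20.5 [0.5637 0.3364 0.3382] open0.0380 F [ 0.0697  0.2949 -1.3786]
stopped zg 0.0355 cmd -1.2818493823989452 2.1755234530881142
down t26.5 [ 0.4796 -0.261   0.1989] open0.0375 F [-1.3636  1.154   1.6027]
over t31.2 [0.5642 0.3354 0.4602] open0.0878 F [ 0.5272  0.7257 -0.3939]
```

View pics/d_side.png

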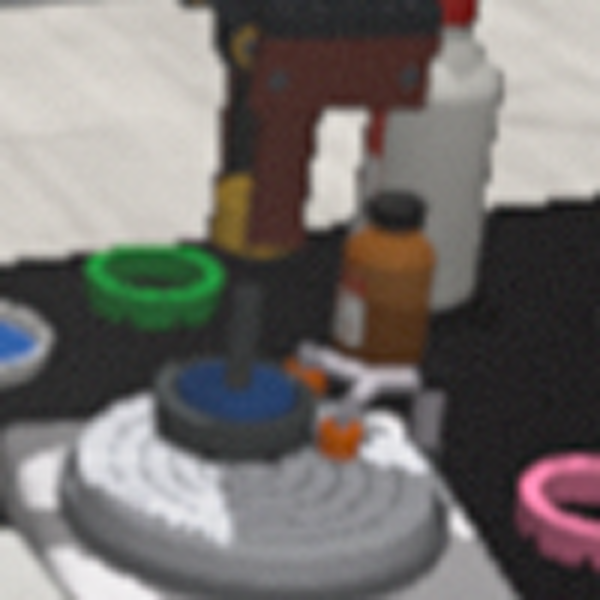

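View pics/e_side.png

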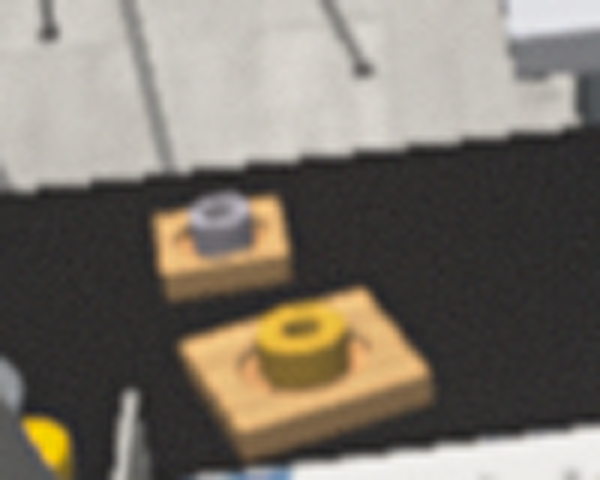

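View pics/e_top.png

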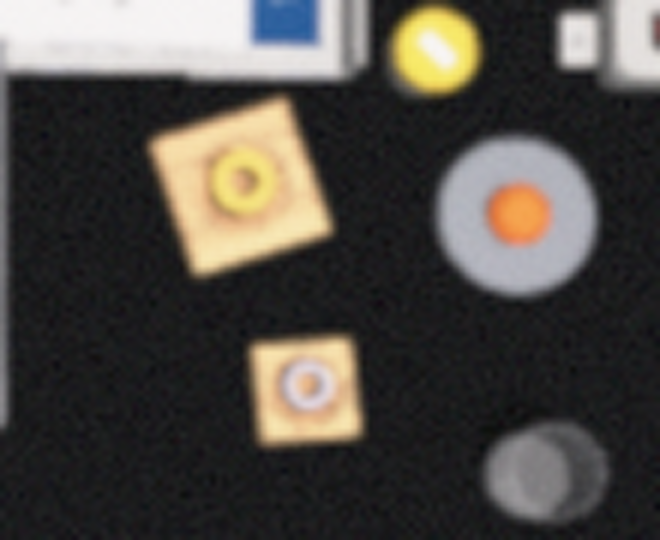

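Both weights sit level in their recesses, brass at (302,343) and steel at (220,225) in the side crop. Next is the carrier, gripped by its stem.

```bash
python3 - <<'E'
from m import *
from h import crop
line(SX,SY,.16,.25); line(SX,SY,.106,.08); st("at")
r.grab(45); s=st("gripped")
assert s["opening"]>.008
line(SX,SY,.14,.05); st("l")
line(SX,SY,.21,.1); st("lifted")
crop(r.snapshot("side"),370,150,500,280,4.6,"pics/f_side.png")
crop(r.snapshot("top"),190,170,290,250,6,"pics/f_top.png")
E
```

```text
at t32.8 [0.5638 0.3365 0.2694] open0.0879 F [ 0.3805 -0.1682  0.1993]
gripped t34.0 [0.5637 0.3364 0.269 ] open0.0116 F [0.2551 0.0955 0.3634]
l t34.8 [0.5637 0.3364 0.3027] open0.0116 F [-0.5473 -0.0115 -1.1551]
lifted t35.7 [0.5637 0.3364 0.372 ] open0.0114 F [-0.1097  0.3678 -2.756 ]
```

View pics/f_side.png

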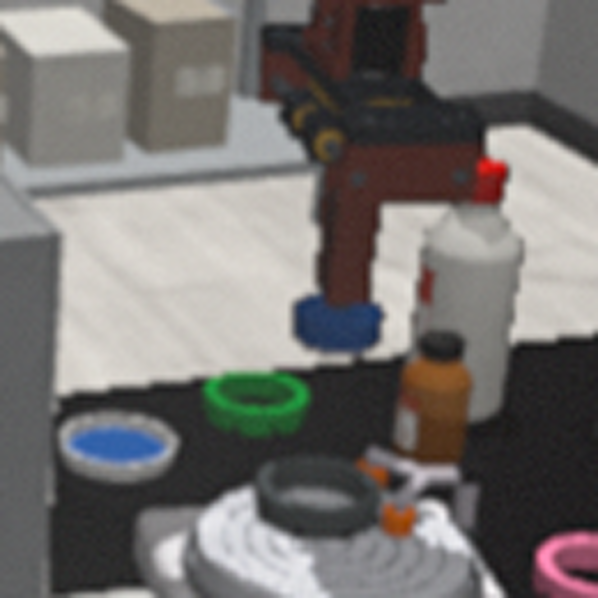

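The carrier hangs upright at (338,322), and the empty ring stays on the plate. On to the dish.

```bash
python3 - <<'E'
from m import *
from h import crop
X=(.3648,.3010)
r.servo_line([*X,.21+G],rotation=o(0),speed=.12); line(*X,.09,.12); line(*X,.056,.08)
z=down_until(*X,.0525,.047,dF=3); st("down")
r.let_go(); line(*X,.12,.12); line(*X,.25,.25); r.reach([SX,SY,.42],o(-10.4)); st("up")
crop(r.snapshot("side"),370,190,500,300,5,"pics/g_side.png")
t=r.snapshot("top");np.savez("top1.npz",**t);crop(t,190,170,290,310,4.2,"pics/g_top.png")
E
```

```text
stopped zg 0.0495 cmd -2.9236251641791076 0.17755586452559924
down t40.7 [0.3649 0.3011 0.2129] open0.0113 F [-1.0516  0.4011  1.7242]
up t44.2 [0.5632 0.3365 0.4186] open0.0879 F [0.5248 0.5204 0.8257]
```

View pics/g_side.png

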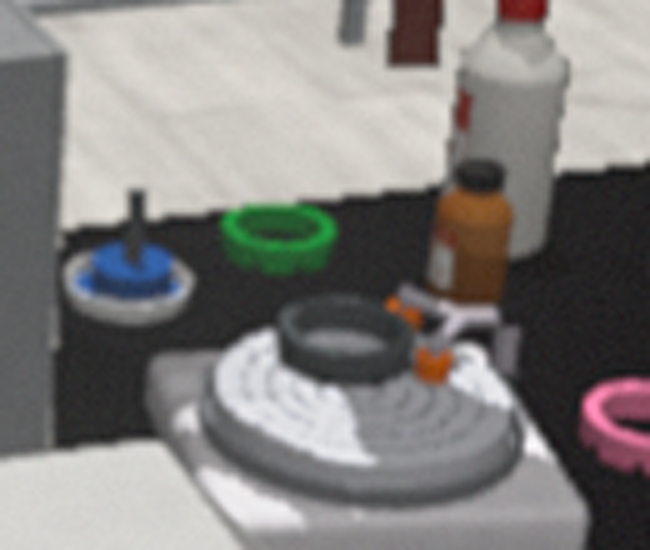

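View pics/g_top.png

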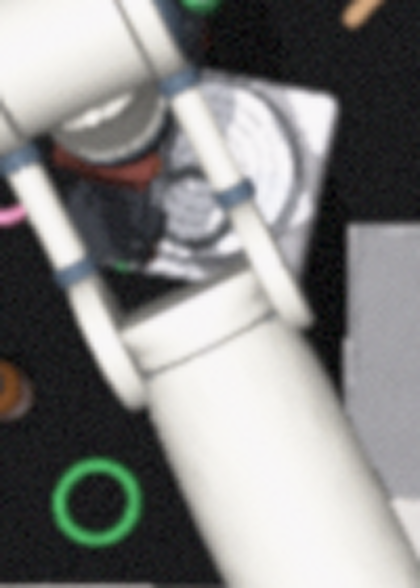

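The carrier stands upright in the dish at (132,270), the bottle is undisturbed, and the ring is in place at (347,338). Next is the ring.

```bash
python3 - <<'E'
from m import *
from h import crop
line(SX,SY,.14,.2); line(SX,SY,.0815,.06); st("at")
r.grab(40); s=st("gripped")
assert s["opening"]>.06
line(SX,SY,.115,.05); st("l"); line(SX,SY,.17,.1)
crop(r.snapshot("side"),370,170,500,280,5,"pics/i_side.png"); st("lifted")
E
```

```text
at t46.1 [0.5638 0.3365 0.2451] open0.0879 F [ 0.1465 -0.8958  0.8114]
gripped t46.6 [0.5637 0.3364 0.2448] open0.0675 F [-1.1644 -0.0745  1.2829]
l t47.4 [0.5636 0.3364 0.2777] open0.0679 F [-0.2934 -0.0147 -2.9447]
lifted t48.2 [0.5636 0.3363 0.3319] open0.0680 F [ 0.784   0.169  -3.1033]
```

View pics/i_side.png

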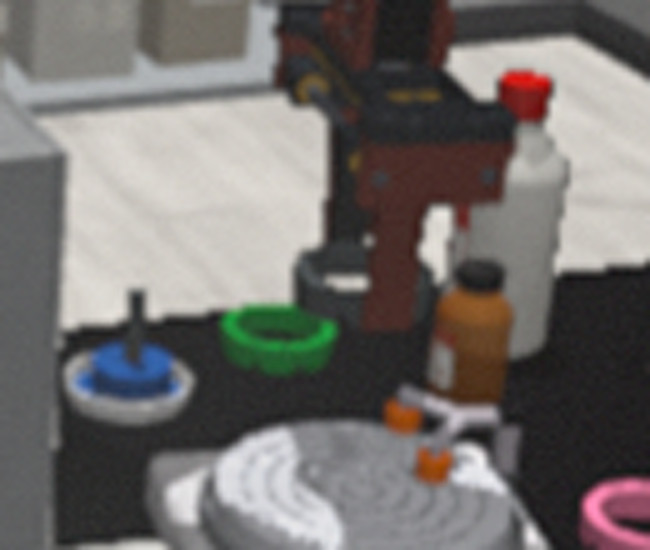

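The ring is held level at (365,290) and the plate is clear. I'll carry it over the box to the rest.

```bash
python3 - <<'E'
from m import *
from h import crop
line(SX,SY,TR-G,.2)
X=(.4672,-.4190)
r.reach([*X,TR],o(-45)); st("over"); line(*X,.12,.2); line(*X,.055,.1)
z=down_until(*X,.0325,.0275,dF=4); st("down")
r.let_go(); line(*X,.10,.1); line(*X,TR-G,.25); 
r.reach([SX,SY,.46],o(-10.4)); st("up")
t=r.snapshot("top");s=r.snapshot("side");np.savez("top2.npz",**t);np.savez("side2.npz",**s)
crop(t,370,190,520,310,5,"pics/j_top.png");crop(s,120,190,260,320,4.5,"pics/j_side.png");crop(s,370,190,500,300,5,"pics/j_side2.png")
E
```

```text
over t51.7 [ 0.4678 -0.4183  0.46  ] open0.0679 F [-0.1138 -0.426  -2.8306]
stopped zg 0.0285 cmd -2.121921776476306 5.4857346151063675
down t55.3 [ 0.4672 -0.419   0.1928] open0.0676 F [-2.4356  1.3609  5.1871]
up t60.4 [0.5642 0.3355 0.46  ] open0.0878 F [ 0.0148 -0.5729 -0.4734]
```

View pics/j_top.png

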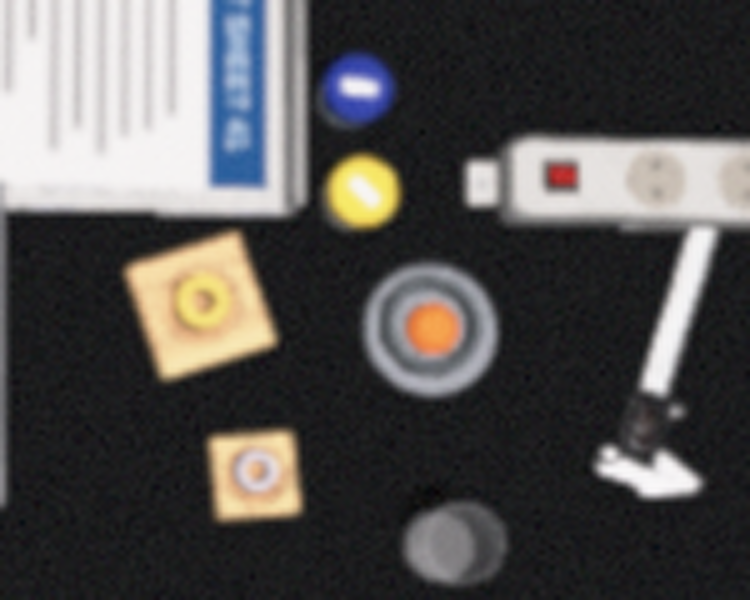

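View pics/j_side.png

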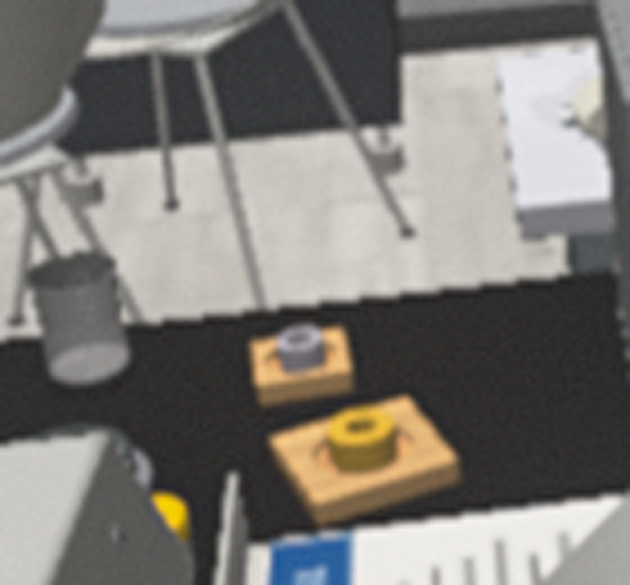

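View pics/j_side2.png

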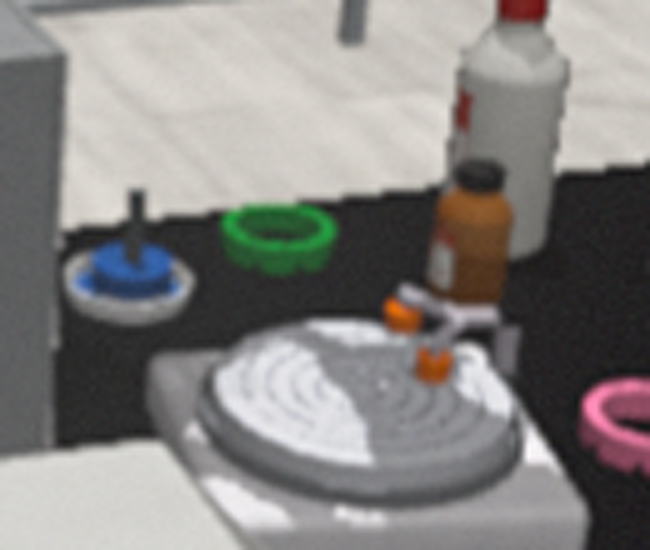

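The ring lies concentric round the hub at (430,328) in the top crop, with a grey gap all round. The weights, the carrier and the bottle all stand upright, and the arm touches nothing. Handing in.

```bash
python3 -c "
from station import r
print(r.hand_in())"
```

```text
the job is handed in; nothing more can be done
None
```

The stack is apart and every part is put away, in the order asked. I handed the job in at about 60 s on the robot's clock, against the 128 s limit. No verdict is reported.

- **Steel weight, brass weight and carrier:** the last pictures show both weights level in their recesses and the carrier upright in the dish. It hung upright in the one picture taken mid-carry.
- **Ring:** it lies concentric round the orange hub with a gap all round. Only the top camera sees the rest, so I judge it flat from that view and from touching down at the expected height, within about 1 mm.
- **Bystanders:** the brown bottle still stands, and the green and pink look-alikes were left alone. The arm ended clear of everything.

One check disagreed: before placing the carrier, the two views put the dish centre about 6 mm apart in x. I used the top view, and the carrier ended inside the dish.

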